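# Put a culture dish into the incubator and latch its door

## Task

Put the small culture dish that stands alone on the bench flat on the incubator's pulled-out tray and let go of it, slide the tray fully home with both dishes riding on it, then swing the door shut and press it until the latch clicks and the door stays shut by itself. Do not slam the door or force it against its stop, do not drop or tip the dishes, and leave the other things on the bench where they are.

Things in the scene. Friction and masses are not known exactly. Their poses are not given: they have to be found in the camera images.
- incubator: White bench incubator, fixed, 260 mm wide, 260 deep, 262 high. Origin: centre of its underside, on the bench. x points level from its front to its back, y to the left of a person facing its front, z up. Front wall: plane x = -130 mm, with an opening 210 wide from z 73 to 237 mm; walls and roof 25 thick.
- tray (a joint): How far the tray is pulled out, in m: 0 is fully home on its stop (within 5 mm counts), 0.09 to 0.115 at the start, 0.125 the limit. It slides level along the incubator's x axis with about 1.5 N of friction and stays where it is left.
- tray_spot (a point): Point on the floor of the tray (flat steel sheet, 195 mm wide, 230 deep, floor 200 above the bench), mid-width, 52 behind the front face of its front lip: a good place for the dish's centre. Axes as the incubator's. The lip is 4 thick, full width, top 22 above the floor; side lips 8 high. With the tray home, the lip's front face stands 10 in front of the front wall.
- door (a joint): Opening angle of the door, rad: 1.55 to 1.9 at the start; about 0.006 when latched, but anywhere from -0.022 to 0.033 as the keeper happens to be set. In closing, the tongue meets the keeper 0.06 before the latched angle (at 0.038 to 0.093), and a soft rubber seal adds up to 3 N near the end. Slight hinge friction (0.06 N m): the door stays where it is left.
- door_hinge (a point): Point on the door's upright hinge axis, 226 mm above the bench (incubator frame x -142, y -136). Its axes turn with the door: at angle 0 parallel to the incubator's, opening anticlockwise seen from above. In them the door, a white panel, spans y 6 to 266, z 55 to 258 above the bench; its flat outer face is the plane x = -35.
- door_edge (a point): Outer top corner of the door at its free edge (door frame x -35, y 266, 258 mm above the bench). On the outer face near this edge: a bar handle standing 35 off it (y 246, heights 75 to 165) and a latch case 10 thick (y 231 to 265, heights 201 to 247). The rest of the outer face is flat and can be pushed; close to the latch takes the least force.
- tongue_tip (a point): Tip of the brass tongue, 12 mm out of the door's free edge, 226 above the bench: sloped on its leading inner side, square behind, sprung. Pushing 210 from the hinge it takes 9 to 15 N (nearer the hinge, more) to ride it over the keeper's lip; then resistance drops to half, it snaps out behind the lip within 4 mm more, and 1.5 mm on the door meets its hard stop.
- keeper_wall (a point): Point on the incubator's left wall at its front edge, 226 mm above the bench, where the keeper (strike) sits: a steel bracket reaching 35 to 51 forward, past the door's free edge, with an inturned lip and the door's stop. Its slotted screws are set up to 7.5 further in or out each time, not measured: feel for it. Pressing the shut door with over 25 N strains it.
- dish: The dish to put away: small round lidded culture dish, 60 mm diameter, 15 high, about 35 g, standing alone on the bench. Origin: centre of its underside.
- shelf_dish: A like dish (60 mm diameter, 15 high), already loose on the rear part of the tray, under the roof. Origin: centre of its underside.
- dish_stack: Bystander: stack of four large dishes, 90 mm diameter, 62 high. Origin: centre of its underside.
- bottle: Bystander: glass bottle, 66 mm diameter, 145 high. Origin: centre of its underside.
- jar: Bystander: small amber jar, 48 mm diameter, 60 high. Origin: centre of its underside.
- marker: Bystander: marker pen lying on the bench, 125 mm long, 12 thick. Origin: under its middle.
There are look-alikes about, which are no part of the job. Leave any turquoise look-alike of the dish alone.

How it is judged:
By the outcome, as a careful person would: the job done as asked, in the order asked, and still so for the second after the job is handed in, with the robot touching nothing.
It also fails if it takes over 72 s, if anything falls off the work surface, if the arm or the gripper's body presses on something with over 40 N, if the wrist force passes 120 N, or if a joint passes its speed limit or range.

## Robot

A 7-joint arm with a two-finger parallel gripper is mounted at the origin on the work surface. World frame = base frame: x ahead of the robot, y to its left, z up, the work surface at z = 0. Lengths are in m, angles in rad, forces in N, time in s.
With the tool pointing down it reaches from about 0.4 to 0.85 m from the base axis. Payload 10.4 kg.
Tool frame: the origin (TCP) lies midway between the tips of the shut fingers; the grasp point (between the pads) lies 19 mm behind it; z points along the fingers, x is the direction in which the jaws open and shut, and the axes are right-handed (so a half turn about z gives the same grasp; the last joint's range is limited). The gripper opens to 85 mm and grips with 20 to 120 N. Pads are 22 mm wide; open, the fingers measure 114 mm over their backs; the gripper's body (76 mm by 85 mm) begins 54 mm behind the grasp point. The pads swing forward as they close: fully open they stand 13 mm farther back than shut.
Start: joints at [1.098, 0.332, -0.065, 1.46, 0.022, 1.35, -0.088], TCP at [0.272, -0.563, 0.231] pointing down, gripper open.
Joint ranges: [-2.6, 2.6], [-0.5, 2.12], [-1.47, 1.34], [0.16, 2.42], [-1.27, 4.41], [0.06, 2.06], [-2.6, 2.6]. Speed limits (rad/s): [2.22, 2.22, 2.79, 2.79, 3.14, 3.14, 3.14].

## Interface

Orientations are given as a unit quaternion [x, y, z, w].
In Python, from workcell import monitor, eyes, ticket, models gives the robot as it stands.
- The arm moves only by the tool servo_tool, never from a script. Its argument "motion" is a list of rows, each a list of 7 numbers: the opening, from 0 (shut) to 1 (fully open), then the shift along the tool's x, y, z in m, then the turn, a rotation vector about the tool's x, y, z in degrees. In form: [[fingers, tx, ty, tz, rx, ry, rz], ...]. A call has 1 to 20 rows; each row is the pose to reach, as a shift and turn from the pose commanded when the call began, along the tool's axes at that moment; what a row does not reach only later rows make up. A row lasts 1/8 s, in which the tool goes at most 62.5 mm and 10.7 degrees, less where a joint would pass 70% of its speed; a pose out of reach is approached as far as the arm can. A call with a gripper value outside its range is refused whole. The fingers move at their own pace and stop on an object; "grip_force" is the grip in N (left out, the last holds). Time passes only in rows, so rows that repeat a pose let the fingers close. It gives the time, the measured TCP pose, the force and the opening at its end, in the units of the state.
- monitor.get_obs(): the state, without advancing time (a new reading comes with each control period).
- eyes.camera(name): name is "side" or "top" or "wrist"; returns (picture, depth): 480x640x3 uint8, blue, green, red; 480x640 float32, m along the optical axis (not along the pixel's ray), 0 where there is no reading.
- eyes.camera_info(name): a dict with "intrinsics" (3x3 intrinsics, pixels), "k1" (the pictures are not rectified: a ray, as slopes to the right and down, at radius r is drawn at 1 + k1 r^2 times it, then the intrinsics apply), "extrinsics" (4x4, takes a point from world to camera coordinates); the wrist camera has in their place "tool_from_camera" (4x4, takes a point from camera to tool coordinates, whose origin is the TCP and whose axes are the tool frame's). Camera axes: x right, y down, z forward; pixel columns grow to the right and rows downward; lengths in m; the calibration is good to about 2 mm. A picture is of the moment at which its call begins: read the wrist's pose just before it. camera_info takes no time and is no camera call.
- ticket.hand_in(): hands the job in, once; it reports no verdict.
Trained networks look in the newest picture that a camera, given by its name, has taken for a name from the list of things; names that differ only in an ending like _2 or _b are one class to them, and where a whole thing is asked for, a point or a joint stands for the part that bears it (a point fixed in the world has none). Each returns a list of dicts, best first, with "confidence" (0 to 1); they miss things now and then, are a little off and sometimes report something else, mostly with a low value. They report only what shows in the picture. A call takes as long as a camera call. They do not tell look-alikes from the thing itself.
- models.boxes_of(camera, thing): "point" ([x, y, z] in m, in the coordinates of the camera as it stood for that picture, good to about 4 mm: the middle of the surface that is visible of it).
The state is a dict: "clock": time; "joint_pos": joint angles; "joint_velocities": joint speeds; "tau": joint torques, N m; "position": TCP position; "ee_rot": TCP orientation; "ft_force": force on the tool from outside, world axes, zero at the start; "torque": the same for the moment, N m; "grip_width": opening from 0.0 (shut) to 1.0 (fully open).
Only numpy, scipy, OpenCV 4.12 (cv2) and the standard library are available. Lean on these libraries where they do the work, as an engineer would, in place of code of your own. Each camera call takes 0.05 s, during which the arm holds its last target. There are 200 camera calls.

## Working session

There is one attempt and no reset: what is moved stays moved. The work goes in short steps, Python scripts to look and compute and a tool call to move; the robot and the scene stay as the last step left them, time stands still between calls to the robot, and variables do not carry over. Pictures are saved under pics/ and viewed, about 8 in all and at most 12, crops included, and the job is handed in when it is done.

Besides the shell and the picture viewer there is one more tool, called after "Emit:" in YAML: its name, and indented under it one key for each argument. servo_tool: Moves the arm, as the interface text tells. Its arguments: {"type":"object","properties":{"motion":{"type":"array"},"grip_force":{"type":"number"}},"required":["motion"]}

```bash
mkdir -p pics; cat > h.py <<'E'
import numpy as np, cv2
from workcell import monitor, eyes, ticket, models
from scipy.spatial.transform import Rotation as R
def tw(cam):
    i=eyes.camera_info(cam)
    if 'extrinsics' in i: return np.linalg.inv(np.array(i['extrinsics']))
    o=monitor.get_obs(); T=np.eye(4); T[:3,:3]=R.from_quat(o['ee_rot']).as_matrix(); T[:3,3]=o['position']
    return T@np.array(i['tool_from_camera'])
def cloud(cam,depth):
    i=eyes.camera_info(cam);K=np.array(i['intrinsics']);k=i['k1']
    v,u=np.mgrid[0:480,0:640]
    D=np.array([k,0,0,0],float)
    p=cv2.undistortPoints(np.stack([u,v],-1).reshape(-1,1,2).astype(float),K,D).reshape(480,640,2)
    P=np.dstack([p[...,0]*depth,p[...,1]*depth,depth]); T=tw(cam)
    W=P@T[:3,:3].T+T[:3,3]; W[depth<=0]=np.nan
    return W
def snap(cam,name):
    T=tw(cam); im,d=eyes.camera(cam); cv2.imwrite('pics/%s.png'%name,im); W=cloud(cam,d); np.save('pics/%s.npy'%name,W); return im,W,T
def find(cam,th,T):
    return [(round(b['confidence'],2),np.round(T[:3,:3]@b['point']+T[:3,3],4).tolist()) for b in models.boxes_of(cam,th)][:3]
def proj(cam,P):
    i=eyes.camera_info(cam);T=np.linalg.inv(tw(cam));p=T[:3,:3]@np.array(P)+T[:3,3];s=p[:2]/p[2];s=s*(1+i['k1']*(s@s));K=np.array(i['intrinsics'])
    return (K[:2,:2]@s+K[:2,2]).round().tolist()
E
python3 - <<'E'
from h import *
o=monitor.get_obs();print(o)
for c in('side','top'):
    im,W,T=snap(c,c+'1');print(c,T[:3,3])
    for t in('dish','shelf_dish','door','incubator','tray','dish_stack','bottle','jar','marker','door_edge','tongue_tip','keeper_wall','tray_spot','door_hinge'):
        try:print(t,find(c,t,T))
        except Exception as e:print(t,e)
E
```

```text
{'clock': 0.0, 'joint_pos': array([ 1.0983987 ,  0.33290216, -0.06471694,  1.46096895,  0.02158472,
        1.34989459, -0.08846381]), 'joint_velocities': array([ 1.51619573e-03,  9.11608465e-04, -9.19179401e-05, -2.41646961e-04,
        1.21524150e-03, -1.96547259e-04, -9.37762027e-04]), 'tau': array([-2.04618715e-03, -6.25451803e+01,  4.78412106e-02, -3.91614962e+01,
        1.60972093e-02,  9.72226117e-03,  4.93899859e-05]), 'position': array([ 0.27157899, -0.56248087,  0.23048386]), 'ee_rot': array([ 8.47008241e-01, -5.31579244e-01, -6.38516597e-04, -3.72184945e-04]), 'ft_force': array([ 0.04275437, -0.11502218,  0.39887341]), 'torque': array([ 0.00472467, -0.0364662 ,  0.04468053]), 'grip_width': 0.9987619255191444}
side [0.15751471 0.66771042 0.81734962]
dish [(0.88, [0.4671, -0.3842, 0.0146]), (0.82, [0.4558, -0.2883, 0.0151]), (0.8, [0.3575, -0.3965, 0.0174])]
shelf_dish []
door [(0.95, [0.6119, -0.0766, 0.2031])]
incubator [(0.74, [0.4661, -0.3864, 0.0191]), (0.66, [0.4972, 0.1091, 0.2019]), (0.55, [0.5685, 0.2857, 0.2447])]
tray [(0.85, [0.4964, 0.1104, 0.2027])]
dish_stack
[... 490 characters left out ...]
-0.2904, 0.016]), (0.76, [0.3521, -0.4072, 0.0139])]
shelf_dish []
door [(0.86, [0.6252, -0.0527, 0.2473])]
incubator [(0.89, [0.6003, 0.2041, 0.2621])]
tray [(0.92, [0.5114, 0.1207, 0.2058])]
dish_stack [(0.59, [0.6523, -0.4291, 0.0661]), (0.24, [0.471, -0.3927, 0.0182])]
bottle [(0.68, [0.6919, -0.3226, 0.1004]), (0.28, [0.6258, -0.0501, 0.2487])]
jar [(0.83, [0.5234, -0.4926, 0.0559]), (0.54, [0.5126, 0.1225, 0.2031])]
marker [(0.78, [0.3816, -0.5511, 0.0129]), (0.36, [0.5164, -0.4948, 0.0575])]
door_edge [(0.75, [0.6259, -0.0544, 0.2482])]
tongue_tip []
keeper_wall [(0.8, [0.6022, 0.2021, 0.2585])]
tray_spot [(0.62, [0.5123, 0.1166, 0.1993])]
door_hinge [(0.57, [0.6224, -0.049, 0.2472])]
```

View pics/top1.png

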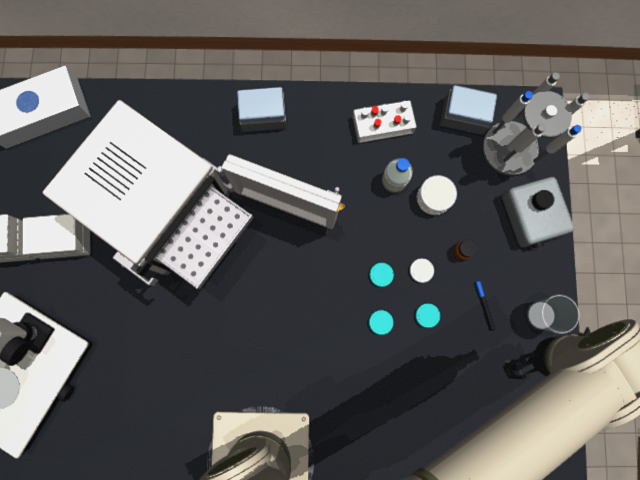

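View pics/side1.png

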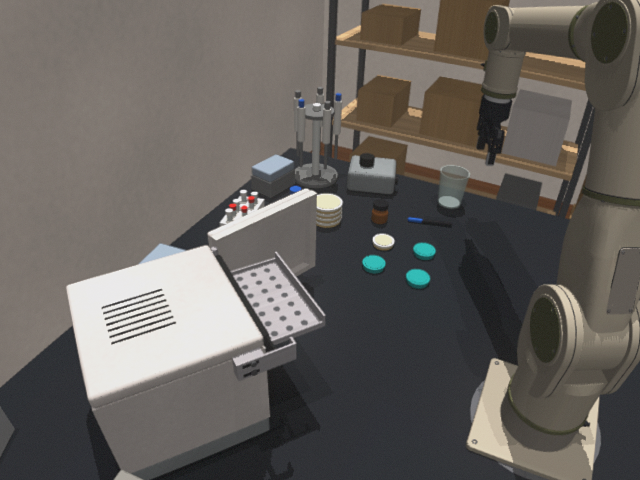

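The side and top views show the white dish alone (top px 422,271; side px 383,241). The turquoise ones are look-alikes. The incubator front faces lower right in the top view, with the door open to the right and the tray pulled out (about px 205,240). Next I fit the poses.

```bash
python3 - <<'E'
from h import *
W=np.load('pics/top1.npy');S=np.load('pics/side1.npy')
im=cv2.imread('pics/top1.png');hsv=cv2.cvtColor(im,cv2.COLOR_BGR2HSV)
def reg(A,x0,x1,y0,y1,z0,z1):
    P=A.reshape(-1,3);m=(P[:,0]>x0)&(P[:,0]<x1)&(P[:,1]>y0)&(P[:,1]<y1)&(P[:,2]>z0)&(P[:,2]<z1);return P[m]
for n,A in(('top',W),('side',S)):
    P=reg(A,.3,.95,-.02,.55,.257,.27)
    r=cv2.minAreaRect((P[:,:2]*1000).astype(np.float32));print(n,'roof',len(P),np.median(P[:,2]),r)
    P=reg(A,.45,.8,-.28,-.02,.252,.268);r=cv2.minAreaRect((P[:,:2]*1000).astype(np.float32));print('door top',len(P),np.median(P[:,2]),r)
    print(cv2.boxPoints(r).round().tolist())
# dish
for n,A in(('top',W),('side',S)):
    P=reg(A,.43,.52,-.45,-.34,.009,.025);print('dish',n,len(P),P.min(0),P.max(0),np.median(P,0), cv2.minEnclosingCircle((P[:,:2]*1000).astype(np.float32)))
E
```

```text
top roof 14665 0.262151968352895 ((596.468017578125, 322.29388427734375), (330.91815185546875, 638.406494140625), 32.75450897216797)
door top 1242 0.25808135373338703 ((609.8431396484375, -93.94367980957031), (166.82125854492188, 36.28390884399414), 69.52022552490234)
[[564.0, -166.0], [598.0, -178.0], [656.0, -22.0], [622.0, -9.0]]
side roof 19577 0.26384904874744197 ((614.963623046875, 213.05255126953125), (376.5800476074219, 324.4160461425781), 54.822044372558594)
door top 808 0.2593169474922199 ((605.1771850585938, -92.54283142089844), (167.05921936035156, 39.758453369140625), 68.80447387695312)
[[556.0, -163.0], [594.0, -178.0], [654.0, -22.0], [617.0, -7.0]]
dish top 444 [ 0.4421307  -0.43615185  0.00927216] [ 0.5060974  -0.34926618  0.02261861] [ 0.47046607 -0.3955185   0.0160164 ] ((487.0548400878906, -391.208251953125), 46.06264877319336)
dish side 260 [ 0.43909694 -0.42493547  0.00910054] [ 0.49826101 -0.36276839  0.0208119 ] [ 0.46678439 -0.39007259  0.01694745] ((467.6396789550781, -393.0970153808594), 32.702308654785156)
```

```bash
python3 - <<'E'
from h import *
W=np.load('pics/top1.npy')
def comp(mask,seed):
    n,l=cv2.connectedComponents(cv2.morphologyEx(mask.astype(np.uint8),cv2.MORPH_OPEN,np.ones((3,3))));return W[l==l[seed[1],seed[0]]]
z=W[...,2]
P=comp((z>.252)&(z<.272),(130,180));print(len(P),cv2.minAreaRect((P[:,:2]*1000).astype(np.float32)))
# trimmed: distribution along axes
for m,s in (((z>.25)&(z<.267),(285,185)),):
    P=comp(m,s);r=cv2.minAreaRect((P[:,:2]*1000).astype(np.float32));print('door',len(P),r,cv2.boxPoints(r).round().tolist())
P=comp((z>.19)&(z<.212),(192,240));r=cv2.minAreaRect((P[:,:2]*1000).astype(np.float32));print('tray',len(P),np.median(P[:,2]),r,cv2.boxPoints(r).round().tolist())
m=(z>.009)&(z<.025)
P=comp(m,(422,271));r=cv2.minAreaRect((P[:,:2]*1000).astype(np.float32));print('dish',len(P),r,np.median(P,0))
E
```

```text
14390 ((626.6243896484375, 277.4655456542969), (263.11358642578125, 261.74505615234375), 55.16004943847656)
door 1985 ((626.1727294921875, -50.42594909667969), (259.90252685546875, 36.90324783325195), 69.93997955322266) [[564.0, -166.0], [599.0, -179.0], [688.0, 65.0], [653.0, 78.0]]
tray 4506 0.200615926671743 ((519.4891967773438, 122.9747314453125), (114.51095581054688, 196.01023864746094), 54.852657318115234) [[406.0, 133.0], [567.0, 20.0], [633.0, 113.0], [472.0, 226.0]]
dish 441 ((470.4456481933594, -394.8974609375), (56.76750946044922, 58.76570510864258), 2.4049909114837646) [ 0.47036206 -0.3955      0.01602552]
```

Emit:
servo_tool:
  motion:
    - [1,-0.0646,-0.2515,0.09,0,0,-29.2]
    - [1,-0.0646,-0.2515,0.09,0,0,-29.2]
    - [1,-0.0646,-0.2515,0.09,0,0,-29.2]
    - [1,-0.0646,-0.2515,0.09,0,0,-29.2]
    - [1,-0.0646,-0.2515,0.09,0,0,-29.2]
    - [1,-0.0646,-0.2515,0.09,0,0,-29.2]
    - [1,-0.0646,-0.2515,0.09,0,0,-29.2]
    - [1,-0.0646,-0.2515,0.09,0,0,-29.2]
  grip_force: 30

```text
clock: 2.5
position: [0.4691, -0.397, 0.1419]
ee_rot: [0.953, -0.302, 0.0, 0.001]
ft_force: [-0.2, 0.0, 0.2]
grip_width: 0.998
```

```bash
cat >> h.py <<'E'
def go(t,yaw,tilt=None):
    "move args to reach TCP t with tool down, tool x at world yaw deg"
    o=monitor.get_obs();A=R.from_quat(o['ee_rot']);B=R.from_euler('z',yaw,degrees=True)*R.from_euler('x',180,degrees=True) if tilt is None else tilt
    return A.inv().apply(np.array(t)-o['position']).round(4).tolist()+(A.inv()*B).as_rotvec(degrees=True).round(2).tolist()
PSI=55.;O=np.array([.6266,.2775])
def inc(x,y):  # incubator mm->world
    c,s=np.cos(np.radians(PSI)),np.sin(np.radians(PSI));return O+np.array([c*x-s*y,s*x+c*y])/1000
E
python3 - <<'E'
from h import *
im,W,T=snap('wrist','w1')
print(find('wrist','dish',T))
b=W[...,2];m=(b>.008)&(b<.025)&(im.min(2)>150)
n,l,st,c=cv2.connectedComponentsWithStats(m.astype(np.uint8))
for i in range(1,n):
    if st[i,4]>800:
        P=W[l==i];print(st[i],cv2.minAreaRect((P[:,:2]*1000).astype(np.float32)),np.median(P,0))
o=monitor.get_obs();print(o['clock'],o['position'],go([.47,-.395,-.002],-35))
E
```

```text
[(0.76, [0.3425, -0.2943, 0.0134]), (0.69, [0.4707, -0.3926, 0.0116]), (0.67, [0.4597, -0.2916, 0.0133])]
[ 281  196   73   70 3738] ((469.5580139160156, -395.348388671875), (57.8388557434082, 59.06769943237305), 57.05944061279297) [ 0.46877644 -0.39551728  0.01457558]
2.6 [ 0.46939337 -0.3964521   0.14175378] [-0.0004, -0.0016, 0.1438, 0.02, -0.04, -0.14]
```

View pics/w1.png

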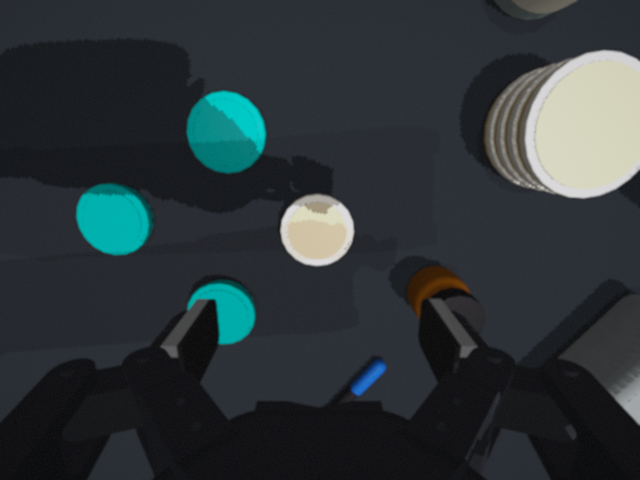

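The wrist view shows the dish centred at px (317,230) under the tool, clear of the turquoise dishes and the jar. I descend and grip.

Emit:
servo_tool:
  motion:
    - [1,0,-0.001,0.05,0,0,0]
    - [1,0,-0.001,0.1,0,0,0]
    - [1,0,-0.001,0.13,0,0,0]
    - [1,0,-0.001,0.143,0,0,0]
    - [1,0,-0.001,0.143,0,0,0]
    - [0.5,0,-0.001,0.143,0,0,0]
    - [0.5,0,-0.001,0.143,0,0,0]
    - [0.5,0,-0.001,0.143,0,0,0]
    - [0.5,0,-0.001,0.143,0,0,0]
    - [0.5,0,-0.001,0.143,0,0,0]
  grip_force: 30

```text
clock: 3.85
position: [0.4716, -0.3953, 0.0002]
ee_rot: [0.954, -0.301, 0.001, 0.001]
ft_force: [-0.4, 1.2, 4.9]
grip_width: 0.684
```

Emit:
servo_tool:
  motion:
    - [0.5,0,0,-0.01,0,0,0]
    - [0.5,0,0,-0.04,0,0,0]
    - [0.5,0,0,-0.09,0,0,0]
    - [0.5,0,0,-0.14,0,0,0]
    - [0.5,0,0,-0.19,0,0,0]
    - [0.5,0,0,-0.24,0,0,0]
    - [0.5,0,0,-0.28,0,0,0]
    - [0.5,0,0,-0.3,0,0,0]
    - [0.5,0,0,-0.3,0,0,0]

```text
clock: 4.97
position: [0.4713, -0.3947, 0.3009]
ee_rot: [0.954, -0.301, 0.002, 0.001]
ft_force: [0.2, -0.3, -1.1]
grip_width: 0.683
```

```bash
python3 - <<'E'
from h import *
p=inc(-194,0);o=monitor.get_obs();print(p,o['position'],o['ft_force'],o['grip_width'],go([*p,.3],-35))
E
```

```text
[0.51532617 0.1185845 ] [ 0.47125676 -0.39471918  0.30087055] [ 0.17667825 -0.25867029 -1.07558823] 0.6827516240124331 [-0.2585, -0.4456, -0.0003, 0.02, -0.24, -0.02]
```

Emit:
servo_tool:
  motion:
    - [0.5,-0.012,-0.021,0,0,0,0]
    - [0.5,-0.03,-0.052,0,0,0,0]
    - [0.5,-0.055,-0.095,0,0,0,0]
    - [0.5,-0.08,-0.138,0,0,0,0]
    - [0.5,-0.105,-0.181,0,0,0,0]
    - [0.5,-0.13,-0.224,0,0,0,0]
    - [0.5,-0.155,-0.267,0,0,0,0]
    - [0.5,-0.18,-0.31,0,0,0,0]
    - [0.5,-0.205,-0.353,0,0,0,0]
    - [0.5,-0.228,-0.393,0,0,0,0]
    - [0.5,-0.246,-0.424,0,0,0,0]
    - [0.5,-0.256,-0.442,0,0,0,0]
    - [0.5,-0.2585,-0.4456,0,0,0,0]
    - [0.5,-0.2585,-0.4456,0,0,0,0]

```text
clock: 6.72
position: [0.5143, 0.1185, 0.2977]
ee_rot: [0.954, -0.301, -0.0, 0.0]
ft_force: [0.4, 0.6, -0.1]
grip_width: 0.687
```

```bash
python3 - <<'E'
from h import *
im,W,T=snap('wrist','w2')
o=monitor.get_obs();print(o['clock'],o['position'],o['joint_pos'].round(2),go([*inc(-194,0),.202],-35))
c,s=np.cos(np.radians(55)),np.sin(np.radians(55))
def I(P): d=P[:,:2]-O;return np.c_[d@[c,s],d@[-s,c],P[:,2]]*1000
P=I(W.reshape(-1,3));P=P[~np.isnan(P[:,0])]
b=P[(abs(P[:,1])<90)&(P[:,2]>218)&(P[:,2]<226)&(P[:,0]<-200)&(P[:,0]>-300)]
print('lip top',len(b),np.percentile(b,[2,25,50,75,98],axis=0).round(1).tolist() if len(b) else '')
f=P[(abs(P[:,1])<60)&(P[:,0]<-205)&(P[:,0]>-235)];print('floor z',np.median(f[:,2]))
lh=P[(P[:,2]>204)&(P[:,2]<212)&(P[:,0]<-150)&(P[:,0]>-230)&(abs(P[:,1])>80)&(abs(P[:,1])<115)];print('sidelips',np.percentile(lh[:,1],[1,10,90,99]) if len(lh) else 0)
cv2.imwrite('pics/c.png',np.hstack([im]))
E
```

```text
6.775 [0.51450303 0.11789303 0.29787344] [ 0.29  0.14 -0.67  1.58  0.09  1.45 -0.99] [0.0003, -0.0011, 0.0959, 0.05, 0.0, -0.07]
lip top 83 [[-254.4, -89.6, 218.3], [-252.7, -87.4, 219.9], [-251.8, -84.6, 220.9], [-251.4, 87.2, 221.4], [-250.5, 89.6, 222.3]]
floor z 311.9521185513818
sidelips [-97.1689536  -96.28549813  96.64048213  97.49962619]
```

View pics/w2.png

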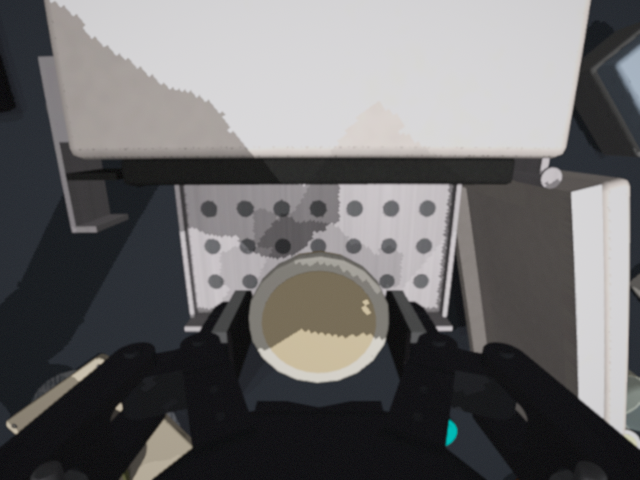

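The dish is held level (px 318,318) over the tray. The lip front sits at about x=-254 in the incubator frame, so the tray is 114 mm out. I shift 6 mm outwards and lower.

Emit:
servo_tool:
  motion:
    - [0.5,0,0.003,0.01,0,0,0]
    - [0.5,0,0.005,0.035,0,0,0]
    - [0.5,0,0.005,0.065,0,0,0]
    - [0.5,0,0.005,0.085,0,0,0]
    - [0.5,0,0.005,0.092,0,0,0]
    - [0.5,0,0.005,0.095,0,0,0]
    - [0.5,0,0.005,0.095,0,0,0]
    - [0.5,0,0.005,0.095,0,0,0]

```text
clock: 7.78
position: [0.5123, 0.1147, 0.204]
ee_rot: [0.954, -0.301, 0.001, -0.0]
ft_force: [0.8, 0.6, -0.1]
grip_width: 0.69
```

Emit:
servo_tool:
  motion:
    - [0.5,0,0,0.001,0,0,0]
    - [0.5,0,0,0.002,0,0,0]
    - [0.5,0,0,0.003,0,0,0]
    - [0.5,0,0,0.003,0,0,0]

```text
clock: 8.28
position: [0.5119, 0.1147, 0.2003]
ee_rot: [0.954, -0.301, 0.0, 0.0]
ft_force: [-1.0, 0.1, -0.4]
grip_width: 0.688
```

Emit:
servo_tool:
  motion:
    - [0.5,0,0,0.0005,0,0,0]
    - [0.5,0,0,0.001,0,0,0]
    - [0.5,0,0,0.001,0,0,0]

```text
clock: 8.65
position: [0.5122, 0.115, 0.2001]
ee_rot: [0.954, -0.301, 0.0, -0.0]
ft_force: [-3.3, 0.1, 5.9]
grip_width: 0.688
```

Contact. I release and rise.

Emit:
servo_tool:
  motion:
    - [0.75,0,0,0,0,0,0]
    - [0.85,0,0,0,0,0,0]
    - [1,0,0,0,0,0,0]
    - [1,0,0,-0.002,0,0,0]
    - [1,0,0,-0.02,0,0,0]
    - [1,0,0,-0.06,0,0,0]
    - [1,0,0,-0.1,0,0,0]
    - [1,0,0,-0.1,0,0,0]

```text
clock: 9.65
position: [0.5133, 0.1154, 0.3037]
ee_rot: [0.954, -0.301, 0.003, -0.001]
ft_force: [0.5, -0.1, -0.4]
grip_width: 0.998
```

```bash
cat >>h.py <<'E'
c_,s_=np.cos(np.radians(55)),np.sin(np.radians(55))
def I(P): P=np.atleast_2d(P);d=P[:,:2]-O;return np.c_[d@[c_,s_],d@[-s_,c_],P[:,2]]*1000
E
python3 - <<'E'
from h import *
im,W,T=snap('wrist','w3')
o=monitor.get_obs();print(o['clock'],o['ft_force'],I(o['position']),find('wrist','dish',T))
P=I(W.reshape(-1,3));P=P[~np.isnan(P[:,0])]
d=P[(P[:,2]>211)&(P[:,2]<218)&(abs(P[:,1])<40)&(P[:,0]<-160)&(P[:,0]>-240)];r=cv2.minAreaRect(d[:,:2].astype(np.float32));print('dish',len(d),r,np.percentile(d[:,2],[5,50,95]))
A=np.c_[d[:,:2],np.ones(len(d))];print('tilt',np.linalg.lstsq(A,d[:,2],rcond=None)[0])
b=P[(abs(P[:,1])<90)&(P[:,2]>219)&(P[:,2]<226)&(P[:,0]<-235)&(P[:,0]>-300)];print('lip',len(b),np.percentile(b,[2,50,98],axis=0).round(1).tolist())
print('to staging',go([*inc(-290,0),.3],-35))
E
```

```text
9.7 [-0.49430001 -0.55156276 -1.00472132] [[-1.98452743e+02  2.07849595e-01  3.01585037e+02]] [(0.65, [0.5141, 0.1174, 0.2136])]
dish 5066 ((-200.6913299560547, 0.39191246032714844), (59.10719299316406, 58.41911315917969), 1.9556210041046143) [211.39285503 212.51698203 213.64282069]
tilt [-2.47655106e-03  1.28255523e-03  2.12029953e+02]
lip 570 [[-254.6, -69.1, 219.0], [-252.8, 5.2, 219.5], [-250.8, 71.0, 220.6]]
to staging [0.0005, 0.091, 0.0001, -0.04, -0.07, -0.03]
```

Emit:
servo_tool:
  motion:
    - [0,0,0.04,0,0,0,0]
    - [0,0,0.085,0,0,0,0]
    - [0,0,0.085,0.02,0,0,0]
    - [0,0,0.085,0.06,0,0,0]
    - [0,0,0.085,0.088,0,0,0]
    - [0,0,0.085,0.0945,0,0,0]
    - [0,0,0.085,0.0945,0,0,0]
    - [0,0,0.083,0.0945,0,0,0]
    - [0,0,0.08,0.0945,0,0,0]
    - [0,0,0.077,0.0945,0,0,0]
    - [0,0,0.074,0.0945,0,0,0]

```text
clock: 11.12
position: [0.4697, 0.0543, 0.205]
ee_rot: [0.954, -0.301, 0.0, -0.0]
ft_force: [0.6, -0.0, -0.8]
grip_width: -0.001
```

Emit:
servo_tool:
  motion:
    - [0,0,-0.003,0,0,0,0]
    - [0,0,-0.006,0,0,0,0]
    - [0,0,-0.009,0,0,0,0]
    - [0,0,-0.012,0,0,0,0]
    - [0,0,-0.016,0,0,0,0]
    - [0,0,-0.021,0,0,0,0]
    - [0,0,-0.027,0,0,0,0]
    - [0,0,-0.034,0,0,0,0]
    - [0,0,-0.041,0,0,0,0]
    - [0,0,-0.048,0,0,0,0]
    - [0,0,-0.055,0,0,0,0]
    - [0,0,-0.062,0,0,0,0]
    - [0,0,-0.069,0,0,0,0]
    - [0,0,-0.076,0,0,0,0]
    - [0,0,-0.083,0,0,0,0]
    - [0,0,-0.09,0,0,0,0]
    - [0,0,-0.096,0,0,0,0]
    - [0,0,-0.101,0,0,0,0]
    - [0,0,-0.105,0,0,0,0]
    - [0,0,-0.107,0,0,0,0]

```text
clock: 13.62
position: [0.531, 0.1419, 0.2048]
ee_rot: [0.954, -0.301, 0.0, -0.0]
ft_force: [-1.6, -0.5, 0.1]
grip_width: -0.002
```

```bash
python3 - <<'E'
from h import *
o=monitor.get_obs();print(I(o['position']),o['ft_force'],o['ft_force'][:2]@[c_,s_],o['joint_pos'].round(2))
E
```

```text
[[-165.91987607    0.50222593  204.78659005]] [-1.6056413  -0.54080106  0.08473943] -1.3639563063713371 [ 0.24  0.25 -0.68  1.67  0.16  1.28 -1.08]
```

Emit:
servo_tool:
  motion:
    - [0,0,-0.003,0,0,0,0]
    - [0,0,-0.006,0,0,0,0]
    - [0,0,-0.009,0,0,0,0]
    - [0,0,-0.011,0,0,0,0]
    - [0,0,-0.012,0,0,0,0]

```text
clock: 14.25
position: [0.5379, 0.1516, 0.2048]
ee_rot: [0.954, -0.301, 0.0, -0.0]
ft_force: [-2.1, -0.7, -0.4]
grip_width: 0.0
```

Emit:
servo_tool:
  motion:
    - [0,0,-0.001,0,0,0,0]
    - [0,0,-0.002,0,0,0,0]
    - [0,0,-0.003,0,0,0,0]

```text
clock: 14.62
position: [0.5392, 0.1534, 0.2047]
ee_rot: [0.954, -0.301, -0.0, 0.001]
ft_force: [-6.4, -5.5, 5.7]
grip_width: -0.001
```

Emit:
servo_tool:
  motion:
    - [0,0,-0.001,0,0,0,0]
    - [0,0,-0.001,0,0,0,0]

```text
clock: 14.88
position: [0.5392, 0.1534, 0.2048]
ee_rot: [0.954, -0.301, -0.001, 0.002]
ft_force: [-8.8, -6.9, 5.0]
grip_width: -0.003
```

```bash
python3 - <<'E'
from h import *
o=monitor.get_obs();print(I(o['position']),o['ft_force'])
im,W,T=snap('wrist','w4')
P=I(W.reshape(-1,3));P=P[~np.isnan(P[:,0])]
b=P[(abs(P[:,1])<95)&(P[:,2]>217)&(P[:,2]<226)&(P[:,0]<-132)&(P[:,0]>-200)];print('lip',len(b),np.percentile(b,[2,50,98],axis=0).round(1).tolist() if len(b) else '')
# door push geometry: outer face at angle phi (105deg), radius r
h=inc(-142,-136)
for phi in (105,):
    a=np.radians(55+phi);X=np.array([np.cos(a),np.sin(a)]);Y=np.array([-X[1],X[0]])
    for off in(-35,-35-15,-35-60): print(phi,off,h+off/1000*X+.205*Y)
print(h)
print('current door edge',find('wrist','door',T))
E
```

```text
[[-151.7644291     0.43430009  204.7547667 ]] [-8.81051207 -6.910976    5.01619976]
lip 0 
105 -35 [ 0.61933194 -0.12143368]
105 -50 [ 0.63342733 -0.12656398]
105 -95 [ 0.67571349 -0.14195489]
[0.65655682 0.08317401]
current door edge [(0.55, [0.6376, -0.0216, 0.1688]), (0.22, [0.5814, 0.2069, 0.2597])]
```

Tray is home: it does not move under 11 N, and the TCP is where the lip's home position puts it. I back off and go over the door to its outer side.

Emit:
servo_tool:
  motion:
    - [0,0,0.003,0,0,0,0]
    - [0,0,0.015,0,0,0,0]
    - [0,0,0.025,-0.01,0,0,0]
    - [0,0,0.025,-0.06,0,0,0]
    - [0,0,0.025,-0.115,0,0,0]
    - [0,0,0.025,-0.115,0,0,0]

```text
clock: 15.72
position: [0.527, 0.1348, 0.3251]
ee_rot: [0.954, -0.301, 0.004, -0.002]
ft_force: [-0.9, 0.6, -0.2]
grip_width: -0.001
```

```bash
python3 - <<'E'
from h import *
im,W,T=snap('top','top2')
print('dish/wrist');im2,W2,T2=snap('wrist','w5')
P=I(W2.reshape(-1,3));P=P[~np.isnan(P[:,0])]
b=P[(abs(P[:,1])<95)&(P[:,2]>217)&(P[:,2]<226)&(P[:,0]<-132)&(P[:,0]>-200)];print('lip',len(b),np.percentile(b,[2,50,98],axis=0).round(1).tolist() if len(b) else '')
cv2.imwrite('pics/c2.png',np.hstack([im[60:380,60:400],im2[60:380,100:540]]))
print(go([.676,-.142,.32],-35),monitor.get_obs()['joint_pos'].round(2))
E
```

```text
dish/wrist
lip 0 
[0.2815, 0.1396, 0.0009, -0.05, -0.08, -0.05] [ 0.27  0.17 -0.68  1.51  0.11  1.5  -1.03]
```

View pics/c2.png

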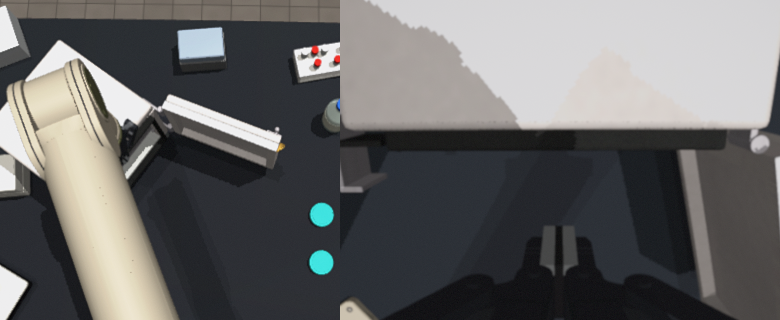

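```bash
python3 - <<'E'
from h import *
im=cv2.imread('pics/w5.png');W=np.load('pics/w5.npy');S=I(W.reshape(-1,3)).reshape(480,640,3)
for col in(250,330,400):
    for r in range(180,225,4): print(col,r,S[r,col].round(0),im[r,col],end=' | ')
    print()
E
```

```text
250 180 [-125.   40.  259.] [155 159 165] | 250 184 [-128.   40.  259.] [144 147 152] | 250 188 [-130.   41.  256.] [104 106 112] | 250 192 [-135.   44.  243.] [27 28 29] | 250 196 [-137.   44.  241.] [25 26 26] | 250 200 [-140.   44.  242.] [25 27 27] | 250 204 [-143.   44.  242.] [27 28 27] | 250 208 [-145.   45.  241.] [25 28 27] | 250 212 [-197.   94.   -3.] [56 49 45] | 250 216 [-203.   94.   -3.] [56 48 44] | 250 220 [-209.   95.   -3.] [54 48 44] | 250 224 [-214.   95.   -3.] [55 49 45] | 
330 180 [-125.   -7.  259.] [206 210 215] | 330 184 [-128.   -7.  259.] [193 198 204] | 330 188 [-131.   -7.  255.] [141 144 150] | 330 192 [-135.   -8.  242.] [21 22 24] | 330 196 [-137.   -8.  242.] [25 25 23] | 330 200 [-140.   -8.  241.] [24 24 24] | 330 204 [-143.   -8.  240.] [25 24 24] | 330 208 [-145.   -8.  242.] [23 22 22] | 330 212 [-197.  -17.   -2.] [49 43 40] | 330 216 [-203.  -17.   -2.] [44 39 37] | 330 220 [-209.  -17.   -2.] [45 39 38] | 330 224 [-215.  -17.   -4.] [43 39 36] | 
400 180 [-125.  -48.  260.] [204 208 215] | 400 184 [-128.  -49.  258.] [187 192 198] | 400 188 [-131.  -50.  255.] [131 135 141] | 400 192 [-135.  -53.  241.] [39 40 40] | 400 196 [-137.  -53.  242.] [38 38 38] | 400 200 [-140.  -54.  241.] [39 41 41] | 400 204 [-143.  -54.  241.] [39 43 42] | 400 208 [-146.  -54.  241.] [35 37 35] | 400 212 [-197. -114.   -3.] [35 30 26] | 400 216 [-203. -114.   -3.] [35 29 28] | 400 220 [-208. -114.   -2.] [35 31 28] | 400 224 [-214. -115.   -2.] [34 31 27] |
```

The seal strip overhangs the lip, so I can't confirm home from here. I back off to look under it.

Emit:
servo_tool:
  motion:
    - [0,0,0.05,0,0,0,0]
    - [0,0,0.1,0,0,0,0]
    - [0,0,0.12,0,-10,0,0]
    - [0,0,0.12,0,-20,0,0]
    - [0,0,0.12,0,-20,0,0]
    - [0,0,0.12,0,-20,0,0]

```text
clock: 16.58
position: [0.4566, 0.0359, 0.3192]
ee_rot: [0.939, -0.296, -0.053, 0.165]
ft_force: [1.4, -0.8, -0.0]
grip_width: 0.002
```

```bash
python3 - <<'E'
from h import *
im,W,T=snap('wrist','w6');o=monitor.get_obs();print(o['clock'],o['position'],o['ee_rot'],I(T[:3,3]))
S=I(W.reshape(-1,3)).reshape(480,640,3)
for col in(200,260,400):
    m=(S[:,col,0]>-200)&(S[:,col,2]>150)&(S[:,col,2]<250)
    r=np.where(m)[0];print(col,[(int(i),S[i,col].round(0).tolist(),int(im[i,col].mean())) for i in r[::3]])
cv2.imwrite('pics/c3.png',im)
E
```

```text
16.625 [0.45661519 0.03553103 0.31976176] [ 0.93916256 -0.29677882 -0.05210104  0.16486811] [[-1.79008706e+02  1.67046234e-01  4.28048297e+02]]
200 []
260 []
400 []
```

View pics/w6.png

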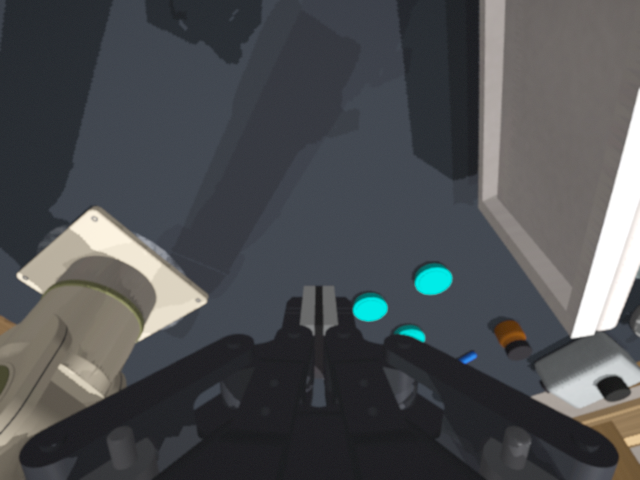

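Wrong tilt direction: this looks at the base and open door. I tilt the other way, 35° from here in the opposite sense.

Emit:
servo_tool:
  motion:
    - [0,0,0,0,10,0,0]
    - [0,0,0,0,20,0,0]
    - [0,0,0,0,30,0,0]
    - [0,0,0,0,40,0,0]
    - [0,0,0,0,45,0,0]
    - [0,0,0,0,45,0,0]
    - [0,0,0,0,45,0,0]

```text
clock: 17.5
position: [0.457, 0.0363, 0.3205]
ee_rot: [0.931, -0.294, 0.066, -0.206]
ft_force: [0.7, 0.8, 0.1]
grip_width: 0.004
```

```bash
python3 - <<'E'
from h import *
im,W,T=snap('wrist','w7');o=monitor.get_obs();print(o['clock'],o['position'],o['ee_rot'],I(T[:3,3]))
S=I(W.reshape(-1,3)).reshape(480,640,3)
for col in(200,260,400):
    m=(S[:,col,0]>-200)&(S[:,col,2]>150)&(S[:,col,2]<250)
    r=np.where(m)[0];print(col,[(int(i),S[i,col].round(0).tolist(),int(im[i,col].mean())) for i in r[::2]])
E
```

```text
17.55 [0.45711087 0.03659798 0.32040091] [ 0.93136833 -0.29317941  0.06558753 -0.20566268] [[-289.581668      0.57286187  479.40264347]]
200 [(75, [-130.0, 88.0, 250.0], 103), (77, [-130.0, 89.0, 248.0], 100), (79, [-131.0, 89.0, 246.0], 96), (81, [-131.0, 90.0, 244.0], 88), (83, [-131.0, 91.0, 242.0], 56), (85, [-134.0, 90.0, 243.0], 40), (87, [-136.0, 90.0, 244.0], 41), (89, [-137.0, 90.0, 243.0], 43), (91, [-139.0, 90.0, 243.0], 43), (93, [-141.0, 89.0, 244.0], 44), (95, [-142.0, 90.0, 243.0], 43), (97, [-144.0, 90.0, 243.0], 42), (99, [-145.0, 89.0, 243.0], 36), (101, [-146.0, 90.0, 241.0], 27), (103, [-146.0, 91.0, 239.0], 32), (105, [-138.0, 97.0, 221.0], 78), (107, [-140.0, 97.0, 221.0], 90), (109, [-141.0, 97.0, 220.0], 73), (111, [-129.0, 106.0, 196.0], 69), (113, [-130.0, 106.0, 196.0], 76), (116, [-131.0, 108.0, 191.0], 79), (118, [-131.0, 109.0, 187.0], 72), (120, [-136.0, 107.0, 193.0], 40), (122, [-137.0, 107.0, 192.0], 19), (124, [-140.0, 107.0, 193.0], 14), (126, [-142.0, 107.0, 193.0], 19), (128, [-144.0, 106.0, 193.0], 20), (130, [-145.0, 107.0, 192.0], 18), (132, [
[... 1178 characters left out ...]
0], 44), (85, [-134.0, -61.0, 243.0], 42), (87, [-135.0, -61.0, 243.0], 45), (89, [-137.0, -61.0, 243.0], 43), (91, [-139.0, -61.0, 243.0], 41), (93, [-140.0, -61.0, 243.0], 43), (95, [-143.0, -61.0, 244.0], 43), (97, [-144.0, -61.0, 244.0], 42), (99, [-146.0, -61.0, 244.0], 36), (101, [-145.0, -62.0, 240.0], 24), (103, [-146.0, -62.0, 238.0], 46), (105, [-137.0, -67.0, 221.0], 90), (107, [-139.0, -66.0, 221.0], 87), (109, [-140.0, -67.0, 219.0], 68), (111, [-140.0, -68.0, 216.0], 64), (113, [-140.0, -68.0, 213.0], 63), (115, [-140.0, -69.0, 210.0], 66), (117, [-140.0, -70.0, 206.0], 73), (119, [-140.0, -71.0, 202.0], 73), (121, [-140.0, -72.0, 199.0], 72), (123, [-140.0, -72.0, 196.0], 80)]
```

View pics/w7.png

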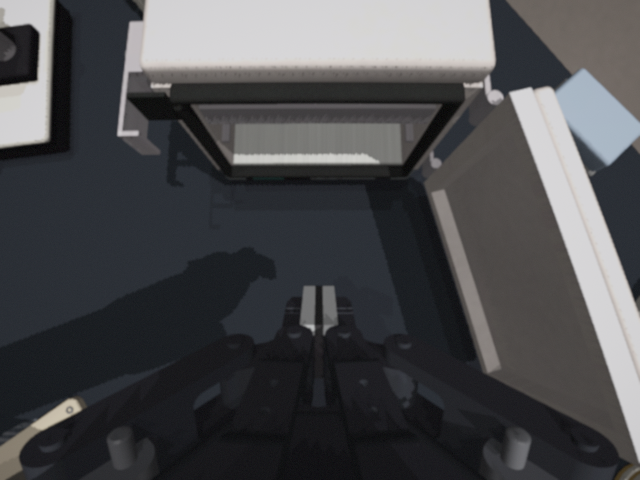

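The lip front now reads x ≈ -140 to -141 across the width, so the tray is home. Now to the outer side of the door.

```bash
python3 - <<'E'
from h import *
print(go([.676,-.142,.32],-35))
E
```

```text
[0.2817, 0.0193, -0.008, -24.93, -0.08, 0.05]
```

Emit:
servo_tool:
  motion:
    - [0,0,0,-0.002,-10,0,0]
    - [0,0.04,0.003,-0.002,-20,0,0]
    - [0,0.09,0.006,-0.003,-24.9,0,0]
    - [0,0.14,0.01,-0.004,-24.9,0,0]
    - [0,0.19,0.013,-0.005,-24.9,0,0]
    - [0,0.24,0.017,-0.007,-24.9,0,0]
    - [0,0.2817,0.0193,-0.008,-24.9,0,0]
    - [0,0.2817,0.0193,-0.008,-24.9,0,0]
    - [0,0.2817,0.0193,-0.008,-24.9,0,0]

```text
clock: 18.68
position: [0.6759, -0.1414, 0.3188]
ee_rot: [0.954, -0.3, 0.0, -0.001]
ft_force: [0.0, 0.4, -0.3]
grip_width: -0.004
```

```bash
cat >>h.py <<'E'
H=inc(-142,-136)
def tcp(phi,r=203,gap=0):
    a=np.radians(55+phi);X=np.array([np.cos(a),np.sin(a)]);Y=np.array([-X[1],X[0]]);f=np.radians(phi)
    off=35+gap+11*abs(np.cos(f))+14.5*abs(np.sin(f))
    return H+(-off*X+r*Y)/1000
def rows(phis,z,r=203,gap=0):
    for p in phis: print(round(p,1),go([*tcp(p,r,gap),z],-35)[:3])
E
python3 - <<'E'
from h import *
o=monitor.get_obs();print(o['clock'],o['position'],o['ee_rot'],o['joint_pos'].round(2),o['ft_force'])
rows([105],.222,gap=25);rows([105],.222,gap=10);rows(range(105,70,-4),.222)
E
```

```text
18.675 [ 0.67594072 -0.14136166  0.31879894] [ 9.53837660e-01 -3.00319659e-01  1.85994728e-04 -1.33649305e-03] [ 0.48  0.52 -0.56  1.08  0.26  1.61 -0.62] [ 0.03428691  0.38879775 -0.29542065]
105 [-0.0179, 0.0036, 0.0968]
105 [-0.0323, 0.0075, 0.0968]
105 [-0.042, 0.0101, 0.0968]
101 [-0.0555, 0.0169, 0.0968]
97 [-0.0695, 0.0227, 0.0968]
93 [-0.084, 0.0275, 0.0968]
89 [-0.0985, 0.0312, 0.0968]
85 [-0.1121, 0.034, 0.0968]
81 [-0.126, 0.0358, 0.0968]
77 [-0.14, 0.0367, 0.0968]
73 [-0.1542, 0.0367, 0.0968]
```

Emit:
servo_tool:
  motion:
    - [0,-0.01,0.002,0.04,0,0,0]
    - [0,-0.018,0.0036,0.085,0,0,0]
    - [0,-0.018,0.0036,0.0968,0,0,0]
    - [0,-0.025,0.0055,0.0968,0,0,0]
    - [0,-0.0323,0.0075,0.0968,0,0,0]
    - [0,-0.037,0.009,0.0968,0,0,0]
    - [0,-0.042,0.0101,0.0968,0,0,0]
    - [0,-0.0485,0.0136,0.0968,0,0,0]
    - [0,-0.0555,0.0169,0.0968,0,0,0]
    - [0,-0.0625,0.02,0.0968,0,0,0]
    - [0,-0.0695,0.0227,0.0968,0,0,0]
    - [0,-0.084,0.0275,0.0968,0,0,0]
    - [0,-0.0985,0.0312,0.0968,0,0,0]
    - [0,-0.1121,0.034,0.0968,0,0,0]
    - [0,-0.126,0.0358,0.0968,0,0,0]
    - [0,-0.14,0.0367,0.0968,0,0,0]
    - [0,-0.1542,0.0367,0.0968,0,0,0]

```text
clock: 20.8
position: [0.5276, -0.0836, 0.2221]
ee_rot: [0.954, -0.301, 0.0, -0.001]
ft_force: [1.5, 0.2, 0.5]
grip_width: 0.002
```

```bash
python3 - <<'E'
from h import *
o=monitor.get_obs();print(o['clock'],o['position'],o['ft_force'],o['joint_pos'].round(2))
im,W,T=snap('top','top3')
P=W.reshape(-1,3);d=P[(P[:,2]>.25)&(P[:,2]<.267)];i=I(d);m=(i[:,0]<-150)&(i[:,0]>-430)&(abs(i[:,1])<200)
print(m.sum(), cv2.minAreaRect(i[m][:,:2].astype(np.float32)) if m.sum() else '')
rows(range(73,0,-4),.222)
E
```

```text
20.8 [ 0.52757909 -0.08364495  0.22210215] [1.51450352 0.15000782 0.45623615] [ 0.64  0.19 -0.63  1.69  0.11  1.3  -0.63]
710 ((-207.5203857421875, -135.79873657226562), (35.763694763183594, 115.6725082397461), 74.48208618164062)
73 [0.002, -0.0007, 0.0002]
69 [-0.0122, -0.0018, 0.0002]
65 [-0.0264, -0.0038, 0.0002]
61 [-0.0405, -0.0069, 0.0002]
57 [-0.0544, -0.0109, 0.0002]
53 [-0.0681, -0.016, 0.0002]
49 [-0.0815, -0.0221, 0.0003]
45 [-0.0945, -0.0291, 0.0003]
41 [-0.107, -0.0371, 0.0003]
37 [-0.1189, -0.0461, 0.0003]
33 [-0.1303, -0.0559, 0.0003]
29 [-0.1409, -0.0666, 0.0003]
25 [-0.1508, -0.0781, 0.0004]
21 [-0.1598, -0.0904, 0.0004]
17 [-0.1679, -0.1033, 0.0004]
13 [-0.1751, -0.1168, 0.0004]
9 [-0.1813, -0.1309, 0.0005]
5 [-0.1864, -0.1455, 0.0005]
1 [-0.1905, -0.1605, 0.0005]
```

Emit:
servo_tool:
  motion:
    - [0,-0.005,-0.001,0,0,0,0]
    - [0,-0.0122,-0.0018,0,0,0,0]
    - [0,-0.0264,-0.0038,0,0,0,0]
    - [0,-0.0405,-0.0069,0,0,0,0]
    - [0,-0.0544,-0.0109,0,0,0,0]
    - [0,-0.0681,-0.016,0,0,0,0]
    - [0,-0.0815,-0.0221,0,0,0,0]
    - [0,-0.0945,-0.0291,0,0,0,0]
    - [0,-0.107,-0.0371,0,0,0,0]
    - [0,-0.1189,-0.0461,0,0,0,0]
    - [0,-0.1303,-0.0559,0,0,0,0]
    - [0,-0.1409,-0.0666,0,0,0,0]
    - [0,-0.1508,-0.0781,0,0,0,0]
    - [0,-0.1555,-0.084,0,0,0,0]
    - [0,-0.1598,-0.0904,0,0,0,0]
    - [0,-0.164,-0.097,0,0,0,0]
    - [0,-0.1679,-0.1033,0,0,0,0]
    - [0,-0.17,-0.107,0,0,0,0]
    - [0,-0.172,-0.111,0,0,0,0]
    - [0,-0.172,-0.111,0,0,0,0]

```text
clock: 23.35
position: [0.4512, 0.1058, 0.2222]
ee_rot: [0.954, -0.301, 0.0, -0.001]
ft_force: [-0.9, -0.4, 0.2]
grip_width: 0.0
```

```bash
python3 - <<'E'
from h import *
o=monitor.get_obs();print(o['clock'],I(o['position']),o['ft_force'],o['joint_pos'].round(2))
im,W,T=snap('wrist','w8')
P=I(W.reshape(-1,3));m=(P[:,2]>252)&(P[:,2]<264)&(P[:,0]<-140)&(P[:,0]>-330)&(abs(P[:,1])<180);d=P[m]
print(m.sum(), cv2.minAreaRect(d[:,:2].astype(np.float32)) if m.sum() else '')
rows(np.arange(16,-3,-1.),.222)
E
```

```text
23.35 [[-241.2459572    45.2104545   222.21377718]] [-0.90212632 -0.41272673  0.16172697] [ 0.49  0.02 -0.81  1.85  0.02  1.28 -0.94]
53610 ((-216.20262145996094, 24.52240753173828), (59.58127975463867, 186.9113311767578), 15.214428901672363)
16.0 [-0.0004, 0.0041, 0.0002]
15.0 [-0.0022, 0.0008, 0.0002]
14.0 [-0.004, -0.0026, 0.0002]
13.0 [-0.0057, -0.0061, 0.0002]
12.0 [-0.0073, -0.0095, 0.0002]
11.0 [-0.0089, -0.0131, 0.0002]
10.0 [-0.0104, -0.0166, 0.0002]
9.0 [-0.0119, -0.0202, 0.0002]
8.0 [-0.0133, -0.0238, 0.0002]
7.0 [-0.0146, -0.0274, 0.0002]
6.0 [-0.0158, -0.031, 0.0002]
5.0 [-0.017, -0.0347, 0.0002]
4.0 [-0.0181, -0.0384, 0.0003]
3.0 [-0.0192, -0.0422, 0.0003]
2.0 [-0.0202, -0.0459, 0.0003]
1.0 [-0.0211, -0.0497, 0.0003]
0.0 [-0.0219, -0.0535, 0.0003]
-1.0 [-0.0227, -0.0568, 0.0003]
-2.0 [-0.0234, -0.0601, 0.0003]
```

Emit:
servo_tool:
  motion:
    - [0,-0.0022,0.0008,0,0,0,0]
    - [0,-0.004,-0.0026,0,0,0,0]
    - [0,-0.0057,-0.0061,0,0,0,0]
    - [0,-0.0073,-0.0095,0,0,0,0]
    - [0,-0.0089,-0.0131,0,0,0,0]
    - [0,-0.0104,-0.0166,0,0,0,0]
    - [0,-0.0119,-0.0202,0,0,0,0]
    - [0,-0.0133,-0.0238,0,0,0,0]
    - [0,-0.0146,-0.0274,0,0,0,0]
    - [0,-0.0152,-0.0292,0,0,0,0]
    - [0,-0.0158,-0.031,0,0,0,0]
    - [0,-0.0158,-0.031,0,0,0,0]

```text
clock: 24.9
position: [0.456, 0.1401, 0.2223]
ee_rot: [0.954, -0.301, 0.0, -0.001]
ft_force: [-0.8, -0.3, 0.3]
grip_width: -0.001
```

```bash
cat > st.py <<'E'
from h import *
o=monitor.get_obs();print(round(o['clock'],2),I(o['position'])[0].round(2),'Fn',-(o['ft_force'][:2]@[c_,s_]).round(2),'Ft',(o['ft_force'][:2]@[-s_,c_]).round(2))
E
python3 st.py; python3 -c "
from h import *
rows(np.arange(7,-3,-.5),.222)"
```

```text
24.9 [-210.38   60.92  222.29] Fn 0.69 Ft 0.54
7.0 [0.0012, 0.0037, 0.0003]
6.5 [0.0006, 0.0019, 0.0003]
6.0 [-0.0, 0.0, 0.0003]
5.5 [-0.0006, -0.0018, 0.0003]
5.0 [-0.0012, -0.0036, 0.0003]
4.5 [-0.0018, -0.0055, 0.0003]
4.0 [-0.0023, -0.0074, 0.0003]
3.5 [-0.0028, -0.0092, 0.0003]
3.0 [-0.0034, -0.0111, 0.0003]
2.5 [-0.0039, -0.0129, 0.0003]
2.0 [-0.0043, -0.0148, 0.0003]
1.5 [-0.0048, -0.0167, 0.0003]
1.0 [-0.0053, -0.0186, 0.0003]
0.5 [-0.0057, -0.0205, 0.0003]
0.0 [-0.0061, -0.0224, 0.0003]
-0.5 [-0.0065, -0.024, 0.0003]
-1.0 [-0.0069, -0.0257, 0.0003]
-1.5 [-0.0072, -0.0273, 0.0003]
-2.0 [-0.0076, -0.029, 0.0003]
-2.5 [-0.0079, -0.0307, 0.0004]
```

Emit:
servo_tool:
  motion:
    - [0,-0.0006,-0.0018,0,0,0,0]
    - [0,-0.0012,-0.0036,0,0,0,0]
    - [0,-0.0018,-0.0055,0,0,0,0]
    - [0,-0.0018,-0.0055,0,0,0,0]

```text
clock: 25.4
position: [0.4577, 0.1458, 0.2223]
ee_rot: [0.954, -0.301, 0.0, -0.001]
ft_force: [-0.6, 0.1, 0.8]
grip_width: 0.001
```

```bash
python3 st.py
```

```text
25.4 [-204.78   62.77  222.3 ] Fn 0.26 Ft 0.57
```

Emit:
servo_tool:
  motion:
    - [0,-0.0005,-0.0018,0,0,0,0]
    - [0,-0.001,-0.0037,0,0,0,0]
    - [0,-0.001,-0.0037,0,0,0,0]

```text
clock: 25.78
position: [0.4589, 0.1487, 0.2222]
ee_rot: [0.954, -0.301, 0.0, -0.0]
ft_force: [-0.4, -3.3, 1.5]
grip_width: -0.002
```

```bash
python3 st.py
```

```text
25.77 [-201.71   63.46  222.22] Fn 2.95 Ft -1.58
```

Emit:
servo_tool:
  motion:
    - [0,-0.0003,-0.001,0,0,0,0]
    - [0,-0.0006,-0.002,0,0,0,0]
    - [0,-0.0009,-0.003,0,0,0,0]
    - [0,-0.0009,-0.003,0,0,0,0]

```text
clock: 26.28
position: [0.4599, 0.1511, 0.2222]
ee_rot: [0.954, -0.301, 0.0, -0.0]
ft_force: [-3.4, -6.2, 3.7]
grip_width: -0.0
```

```bash
python3 st.py
```

```text
26.27 [-199.16   64.04  222.22] Fn 7.02 Ft -0.77
```

Emit:
servo_tool:
  motion:
    - [0,-0.0002,-0.001,0,0,0,0]
    - [0,-0.0005,-0.002,0,0,0,0]
    - [0,-0.0005,-0.002,0,0,0,0]

```text
clock: 26.65
position: [0.4606, 0.1528, 0.2222]
ee_rot: [0.953, -0.301, 0.0, 0.0]
ft_force: [-3.6, -5.9, 3.9]
grip_width: 0.001
```

```bash
python3 st.py
```

```text
26.65 [-197.32   64.44  222.22] Fn 6.91 Ft -0.38
```

Emit:
servo_tool:
  motion:
    - [0,-0.0002,-0.001,0,0,0,0]
    - [0,-0.0005,-0.002,0,0,0,0]
    - [0,-0.0005,-0.002,0,0,0,0]

```text
clock: 27.02
position: [0.4614, 0.1546, 0.2222]
ee_rot: [0.953, -0.302, 0.0, 0.0]
ft_force: [-3.9, -7.1, 3.1]
grip_width: -0.002
```

```bash
python3 st.py
```

```text
27.02 [-195.48   64.85  222.22] Fn 8.08 Ft -0.84
```

Emit:
servo_tool:
  motion:
    - [0,-0.0002,-0.001,0,0,0,0]
    - [0,-0.0005,-0.002,0,0,0,0]
    - [0,-0.0005,-0.002,0,0,0,0]

```text
clock: 27.4
position: [0.4621, 0.1562, 0.2222]
ee_rot: [0.953, -0.302, 0.0, 0.0]
ft_force: [-4.4, -8.7, 4.5]
grip_width: 0.001
```

```bash
python3 st.py
```

```text
27.4 [-193.71   65.22  222.23] Fn 9.66 Ft -1.43
```

Emit:
servo_tool:
  motion:
    - [0,-0.0002,-0.001,0,0,0,0]
    - [0,-0.0003,-0.0015,0,0,0,0]
    - [0,-0.0003,-0.0015,0,0,0,0]

```text
clock: 27.78
position: [0.463, 0.1587, 0.2222]
ee_rot: [0.954, -0.301, 0.0, -0.001]
ft_force: [-0.6, -5.4, -0.2]
grip_width: -0.001
```

```bash
python3 st.py
```

```text
27.77 [-191.15   65.9   222.19] Fn 4.78 Ft -2.64
```

Emit:
servo_tool:
  motion:
    - [0,-0.0002,-0.001,0,0,0,0]
    - [0,-0.0003,-0.0015,0,0,0,0]
    - [0,-0.0003,-0.0015,0,0,0,0]

```text
clock: 28.15
position: [0.4634, 0.1608, 0.2223]
ee_rot: [0.954, -0.301, 0.0, -0.001]
ft_force: [-0.7, -2.0, -0.5]
grip_width: 0.003
```

```bash
python3 st.py
```

```text
28.15 [-189.24   66.75  222.27] Fn 2.01 Ft -0.54
```

Emit:
servo_tool:
  motion:
    - [0,-0.0002,-0.001,0,0,0,0]
    - [0,-0.0002,-0.001,0,0,0,0]

```text
clock: 28.4
position: [0.4634, 0.1608, 0.2222]
ee_rot: [0.954, -0.301, -0.0, 0.0]
ft_force: [-4.5, -7.6, 3.4]
grip_width: -0.003
```

```bash
python3 st.py
```

```text
28.4 [-189.22   66.77  222.24] Fn 8.84 Ft -0.65
```

Emit:
servo_tool:
  motion:
    - [0,-0.0002,-0.001,0,0,0,0]
    - [0,-0.0002,-0.001,0,0,0,0]

```text
clock: 28.65
position: [0.4634, 0.1608, 0.2223]
ee_rot: [0.953, -0.301, -0.0, 0.001]
ft_force: [-8.8, -11.6, 8.7]
grip_width: 0.001
```

```bash
python3 st.py
```

```text
28.65 [-189.19   66.78  222.26] Fn 14.54 Ft 0.55
```

Hard stop at x=-189.2, after the ride-over and the drop in force, so it should be latched. I back off slowly and check that the door stays.

Emit:
servo_tool:
  motion:
    - [0,0,0.001,0,0,0,0]
    - [0,0,0.002,0,0,0,0]
    - [0,0,0.004,0,0,0,0]
    - [0,0,0.008,0,0,0,0]
    - [0,0,0.02,0,0,0,0]
    - [0,0,0.035,-0.01,0,0,0]
    - [0,0,0.05,-0.06,0,0,0]
    - [0,0,0.05,-0.1,0,0,0]
    - [0,0,0.05,-0.1,0,0,0]

```text
clock: 29.78
position: [0.4363, 0.1215, 0.325]
ee_rot: [0.954, -0.301, 0.003, -0.002]
ft_force: [0.1, -0.4, -0.6]
grip_width: -0.005
```

```bash
python3 - <<'E'
from h import *
im,W,T=snap('wrist','w9');o=monitor.get_obs();print(o['clock'],I(o['position']),o['ft_force'])
P=I(W.reshape(-1,3));d=P[(P[:,2]>252)&(P[:,2]<262)&(P[:,0]<-145)&(P[:,0]>-200)&(abs(P[:,1])<125)]
bins=np.arange(-120,121,20)
e=[(b,d[(abs(d[:,1]-b)<6),0]) for b in bins];e=np.array([(b,np.percentile(v,3)) for b,v in e if len(v)>20]);print(e.round(1).tolist());print('deg',np.degrees(np.arctan(-np.polyfit(e[:,0],e[:,1],1)[0])))
im2,W2,_=snap('side','side2')
cv2.imwrite('pics/c4.png',np.hstack([im[:,:],]))
E
```

```text
29.825 [[-237.45848774   66.82612278  323.10468486]] [ 0.2247139   0.07446695 -1.01670011]
[[-120.0, -175.5], [-100.0, -176.2], [-80.0, -176.5], [-60.0, -176.2], [-40.0, -176.9], [-20.0, -177.1], [0.0, -177.1], [20.0, -177.2], [40.0, -177.3], [60.0, -177.6], [80.0, -177.9], [100.0, -177.9], [120.0, -178.3]]
deg 0.5712596224053513
```

View pics/w9.png

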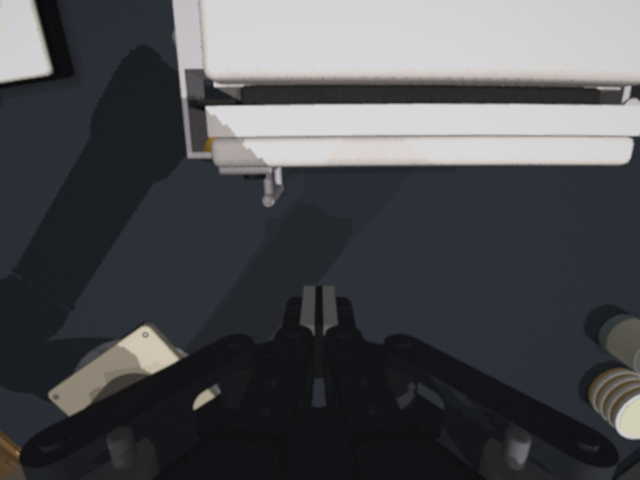

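The wrist view shows the door shut parallel to the front, with the brass tongue (px 208,143) behind the keeper lip (px 200,155). Its angle is about 0.01 rad with the arm clear.

```bash
python3 -c "
from h import *
im,W,T=snap('top','top9')
for t in('dish_stack','jar','marker','bottle'):print(t,find('top',t,T)[:1])
print(ticket.hand_in())"
```

```text
dish_stack [(0.72, [0.6518, -0.4245, 0.0637])]
jar [(0.84, [0.5212, -0.494, 0.0552])]
marker [(0.64, [0.6333, 0.2424, 0.263])]
bottle [(0.59, [0.6922, -0.3201, 0.1022])]
the job is handed in; nothing more can be done
None
```

The job is done and handed in at about 30 s of the 72 s allowed. The dish is on the tray, the tray is home and the door is latched.

- **Dish:** I set it on the tray spot and released it at floor contact. The wrist camera then showed it flat, about 1 mm from the target. I did not see either dish again once the tray was in.
- **Tray:** I pushed it in slowly at about 1.5 to 2 N until it stopped moving under about 11 N. A tilted wrist view then measured the lip front at x = -140 to -141 mm, which is the home position. An earlier straight-down view could not confirm this because the seal hides the lip.
- **Door:**
  - Resistance climbed to about 10 N, fell to 5 N, then to 2 N, and the door met its stop. I pressed no harder than about 15 N.
  - With the arm clear, the door stayed at about 0.01 rad with the tongue behind the keeper lip. I did not tug it to test the latch.
- **Bystanders:** The stack, jar and bottle measured within 5 mm of where they started, about the detector's accuracy. In the last check the detector misplaced the marker on the incubator roof. I took that as a false detection and did not check further; the arm never touched anything near the marker.

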